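# Plant the herb garden and lock its lamp mast at the seedling mark

## Task

Get the countertop herb garden ready: put the two loose seed plugs upright into the two empty wells, one per well and seated fully home, and leave the other things on the counter where they are. Then take hold of the lamp mast, press it down against its spring until the mark round it is level with the top of the lock ring, and, still holding it there, sweep the ring's wing lever all the way closed. Finish while still gripping the mast at its mark with the lever closed: do not let go, because the lamp head is going to be clipped on next.

Things in the scene. Friction and masses are not known exactly. Their poses are not given: they have to be found in the camera images.
- garden: Countertop herb garden: white box 170 x 360 mm, 75 mm high to its deck, fixed. Origin under its centre; x its short side (front is -x), y its long side. Four wells in the deck at (x, y) = (-38, 110), (36, -110), (36, 110), (-38, -110) mm; the last two already hold fixed sprouting plugs, 22 mm proud. The lamp mast stands in a socket (60 mm flange) at (42, 0) mm.
- well_a (a point): Centre of the floor of the empty well at garden (-38, 110) mm. Both empty wells are 33 mm wide with a 2 mm chamfer, 26 mm deep; the floor is 49 mm above the counter, the deck 75 mm.
- well_b (a point): Centre of the floor of the empty well at garden (36, -110) mm, same size.
- plug_1: Loose seed plug of dark peat, 48 mm tall, about 30 g, standing upright on the counter. Round: 25 mm wide at the foot, widening to 29 mm at 26 mm height, then straight 29 mm up to its flat top. Origin at the centre of its underside, z up along it. Seated in a well it stands 22 mm proud of the deck.
- plug_2: The other loose seed plug, identical; either may go into either empty well.
- mast: Lamp mast: upright aluminium tube, 20 mm diameter, sliding in the lock ring and turning freely on its axis. Origin on its axis, z up. Let go, it stands at its top stop: origin level with the top of the lock ring, tube reaching 85 mm above it, then a 12 mm wide, 11 mm tall spigot. A spring pushes it up with 4 N, growing to 6 N at 65 mm down (lower stop), whenever it is not held.
- mast_mark (a point): Middle of the dark mark, a 3 mm wide band round the mast, 40 mm above the mast's origin: 40 mm above the top of the lock ring when the mast is up, so the mast goes down 40 mm to bring it level.
- lock_rim (a point): Point on the mast axis level with the top of the black lock ring (46 mm wide), 122 mm above the counter.
- lever (a joint): Angle of the wing lever on the lock ring, rad: 0 = closed (a stop; the wing then points along the garden's -y), 0.85 to 0.96 = open (the wing points between the garden's -y and +x). It turns about the mast axis, clockwise seen from above to close, with 0.09 N m of friction, and stays where it is left.
- lever_wing (a point): Point at the top of the lever's upright wing, 36 mm from the mast axis, 38 mm above the top of the lock ring. The wing is 6 mm thick and stands radially 18 to 57 mm from the axis, from the ring up to 39 mm above it. A finger gripping the mast low, its tip 5 to 25 mm above the ring once at the mark, can sweep the wing closed with its side as the hand turns about the mast.
- lamp_head: Bystander: white lamp head, a flat bar 65 x 300 x 20 mm lying behind the garden; leave it alone. Origin under its centre.
- mug: Bystander: white mug 80 mm wide, 90 mm tall, near the plugs. Origin under its centre.
- feed: Bystander: amber bottle of plant feed 52 mm wide, 150 mm tall, beyond the plugs. Origin under its centre.
- plug_carton: Bystander: small carton 75 x 110 x 45 mm in front of the robot. Origin under its centre.
- spoon: Bystander: wooden spoon lying on the counter, left of the robot, near the garden.
- saucer: Bystander: white saucer 110 mm wide, 18 mm tall, left of the garden. Origin under its centre.
- sugar_jar: Bystander: lidded jar 88 mm wide, 97 mm tall, right of the plugs. Origin under its centre.

How it is judged:
On the way, in this order (a step that is already met when the one before it is completed fails the run):
1. both plugs stand fully home, one in each empty well, and are let go ((((horizontal distance between plug_1 and well_a below 0.006 m and z of plug_1 in the frame of well_a below 0.004 m and angle between plug_1's own z axis and vertical below 0.15 rad) and (horizontal distance between plug_2 and well_b below 0.006 m and z of plug_2 in the frame of well_b below 0.004 m and angle between plug_2's own z axis and vertical below 0.15 rad)) or ((horizontal distance between plug_1 and well_b below 0.006 m and z of plug_1 in the frame of well_b below 0.004 m and angle between plug_1's own z axis and vertical below 0.15 rad) and (horizontal distance between plug_2 and well_a below 0.006 m and z of plug_2 in the frame of well_a below 0.004 m and angle between plug_2's own z axis and vertical below 0.15 rad))) and contact force between the fingers and plug_1 below 0.2 N and contact force between the fingers and plug_2 below 0.2 N), for 0.2 s.
2. the mast is held in the fingers with its mark level with the lock ring, the lever still open (z of mast_mark in the frame of lock_rim between -0.004 and 0.004 m and contact force between the fingers and mast above 3 N and value of joint lever above 0.6 rad), for 0.2 s.
3. the lever is closed with the mast still held at its mark (z of mast_mark in the frame of lock_rim between -0.005 and 0.005 m and contact force between the fingers and mast above 3 N and value of joint lever below 0.06 rad), for 0.2 s.
At the end, for the whole second after the job is handed in: Each empty well holds one plug (within 6 mm of its centre, foot within 4 mm of the floor, upright within 0.15 rad); the fingers hold the mast (over 3 N) at rest with its mark within 5 mm of the level of the lock ring's top; the lever is within 0.06 rad of closed (all of step 3 and (((horizontal distance between plug_1 and well_a below 0.006 m and z of plug_1 in the frame of well_a below 0.004 m and angle between plug_1's own z axis and vertical below 0.15 rad) and (horizontal distance between plug_2 and well_b below 0.006 m and z of plug_2 in the frame of well_b below 0.004 m and angle between plug_2's own z axis and vertical below 0.15 rad)) or ((horizontal distance between plug_1 and well_b below 0.006 m and z of plug_1 in the frame of well_b below 0.004 m and angle between plug_1's own z axis and vertical below 0.15 rad) and (horizontal distance between plug_2 and well_a below 0.006 m and z of plug_2 in the frame of well_a below 0.004 m and angle between plug_2's own z axis and vertical below 0.15 rad))) and linear speed of mast below 0.01 m/s); the arm keeps its last pose, push and grip.
It fails at once if the lever is swung towards closed while the mast is not held at its mark (value of joint lever below 0.6 rad and not (z of mast_mark in the frame of lock_rim between -0.007 and 0.007 m and contact force between the fingers and mast above 0.5 N)).
It fails at once if a bystander is shoved or knocked over (distance of any of lamp_head, mug, feed, plug_carton, sugar_jar, spoon, saucer from where it was at the start of the episode above 0.025 m).
It also fails if it takes over 72 s, if anything falls off the work surface, if the arm or the gripper's body presses on something with over 40 N, if the wrist force passes 120 N, or if a joint passes its speed limit or range.

## Robot

A 6-joint arm with a two-finger parallel gripper is mounted at the origin on the work surface. World frame = base frame: x ahead of the robot, y to its left, z up, the work surface at z = 0. Lengths are in m, angles in rad, forces in N, time in s.
With the tool pointing down it reaches from about 0.25 to 0.725 m from the base axis. Payload 9.7 kg.
Tool frame: the origin (TCP) lies where the fingers leave the gripper's body, on its centre line; the fingertips stand 73 mm ahead of it and the grasp point (between the pads) lies 54 mm ahead of it; z points along the fingers, y is the line along which they close (so a half turn about z gives the same grasp; the last joint's range is limited). The gripper opens to 85 mm and grips with 20 to 120 N. Pads are 22 mm wide; open, the fingers measure 114 mm over their backs; the gripper's body (76 mm by 85 mm) begins 54 mm behind the grasp point. The pads swing forward as they close: fully open they stand 13 mm farther back than shut.
Start: joints at [1.201, 0.087, 0.176, 1.66, 0, 1.571], TCP at [0.199, 0.513, 0.304] pointing down, gripper open.
Joint ranges: [-3.13, 3.13], [-0.85, 1.81], [-1.15, 1.24], [-2.2, 2.28], [-1.44, 1.52], [-3.14, 3.14]. Speed limits (rad/s): [2.22, 2.22, 2.57, 3.14, 3.14, 3.14].

## Interface

Orientations are given as a unit quaternion [x, y, z, w].
In Python, from station import env, read_camera, job_done, read_state gives the robot as it stands (env), with the cameras as plain functions, the job as plain functions and the readings as plain functions.
- The arm moves only by the tool steer_hand, called after "Emit:" by a JSON object that holds its "api" and its "payload", one argument or row to a line. Schema: {"type":"object","properties":{"offsets":{"type":"object","properties":{"motion":{"type":"array","items":{"type":"array","items":{"type":"number"},"minItems":6,"maxItems":6},"minItems":1,"maxItems":12}},"additionalProperties":false,"required":["motion"]},"aperture":{"type":"number"},"clamp_n":{"type":"number"},"only":{"type":"string"},"quiet":{"type":"boolean"},"lines":{"type":"string"}},"required":["offsets"],"additionalProperties":false}. offsets is an object whose key "motion" holds a list of rows, 1 to 12 of them, each of 6 numbers: dx, dy, dz in fractions of the full range, 1 being 0.8 m, then a rotation vector rx, ry, rz in normalised numbers (1 is 2 pi rad); each row is the pose to reach, as a shift and turn from the pose commanded when the call began, along the tool's axes at that moment; what a row does not reach only later rows make up. A row lasts 1/12 s, in which the tool goes at most 0.0417 m and 0.125 rad, less where a joint would pass 70% of its speed; a pose out of reach is approached as far as the arm can. aperture is the finger opening in m, set as the call begins (left out keeps the last). The fingers move at their own pace and stop on an object; clamp_n is the grip in N (left out, the last holds). Time passes only in rows, so rows that do not move let the fingers close. The tool returns the time, the measured TCP pose, the force, the opening and the grip force at its end. only (a regular expression) keeps the lines of the reply that match it, lines (a string "A,B") keeps lines A to B, and quiet returns only ok. A shift or turn number past 1, either way, is cut back to 1. Input that does not fit is refused with a message, and nothing moves.
- read_state(): the state, without advancing time (a new reading comes with each control period).
- read_camera(name): name is "scene" or "top" or "wrist"; returns a dict with "img" (384x512x3 uint8, red, green, blue), "intrinsics" (3x3 intrinsics, pixels), "R" (3x3) and "t" (3): a world point X has camera coordinates R X + t. Camera axes: x right, y down, z forward; pixel columns grow to the right and rows downward; lengths in m; the calibration is good to about 2 mm. The wrist camera is an equidistant fisheye: a pixel r from the principal point sees the ray r / f radians off the axis. A picture is of the moment at which its call begins. There is no depth.
- job_done(): hands the job in; it is judged then, once.
The state is a dict: "time": time; "joints": joint angles; "dq": joint speeds; "joint_torque": joint torques, N m; "tcp_pos": TCP position; "ee_rot": TCP orientation; "ft_force": force on the tool from outside, world axes, zero at the start; "wrist_torque": the same for the moment, N m; "finger_gap": finger opening in m; "gripper_force": force on a finger pad.
Only numpy, scipy, OpenCV 4.12 (cv2) and the standard library are available. Lean on these libraries where they do the work, as an engineer would, in place of code of your own. Each camera call takes 0.05 s, during which the arm holds its last target. There are 200 camera calls.

## Working session

There is one attempt and no reset: what is moved stays moved. The work goes in short steps, Python scripts to look and compute and a tool call to move; the robot and the scene stay as the last step left them, time stands still between calls to the robot, and variables do not carry over. Pictures are saved under pics/ and viewed, at most 10 in all, crops included, and the job is handed in when it is done.

```bash
ls; mkdir -p pics; python3 - <<'E'
from station import env, read_camera, job_done, read_state
import cv2
s=read_state();print({k:s[k] for k in s})
for n in ["scene","top"]:
    c=read_camera(n);cv2.imwrite(f"pics/{n}0.png",cv2.resize(c["img"][:,:,::-1],(800,600),interpolation=cv2.INTER_CUBIC));print(n,c["intrinsics"],c["R"],c["t"])
E
```

```text
pics
station.py
{'time': 0.0, 'joints': array([ 1.20098017e+00,  8.74610945e-02,  1.75137603e-01,  1.65978660e+00,
       -8.80681344e-06,  1.57079128e+00]), 'dq': array([-1.83552165e-03,  5.58494173e-05, -7.88768243e-04,  4.55974529e-04,
       -3.22608390e-04, -7.50104124e-04]), 'joint_torque': array([ 1.51997888e-04, -5.20382559e+01,  4.64808691e+01,  1.61409681e-02,
       -2.60951265e-05, -8.77895303e-06]), 'tcp_pos': array([0.1987501 , 0.51269762, 0.30318422]), 'ee_rot': array([ 1.83853658e-01,  9.82953407e-01, -6.46491382e-04, -1.16444704e-04]), 'ft_force': array([-0.21617474, -0.09519525,  0.10023286]), 'wrist_torque': array([0.00155237, 0.02323483, 0.05613685]), 'gripper_force': 0.0, 'finger_gap': 0.08567690601537499}
scene [[379.80441646   0.         259.89878011]
 [  0.         379.80441646 188.66378044]
 [  0.           0.           1.        ]] [[ 0.10780218  0.99398965  0.0190596 ]
 [ 0.72999947 -0.06612786 -0.68024105]
 [-0.67489219  0.08724497 -0.73274064]] [-0.03736684 -0.339587    1.71777944]
top [[420.0484913    0.         255.16627075]
 [  0.         420.0484913  191.14133125]
 [  0.           0.           1.        ]] [[-0.01588386 -0.99983471 -0.00884574]
 [-0.98795876  0.01705566 -0.15377451]
 [ 0.15389996  0.0062967  -0.98806637]] [-0.01935073  0.57148897  1.5983266 ]
```

View pics/scene0.png

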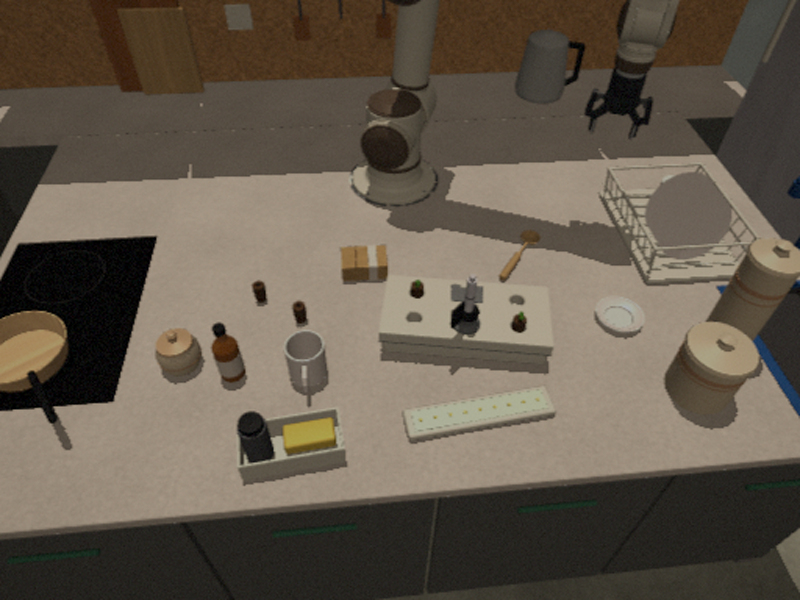

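View pics/top0.png

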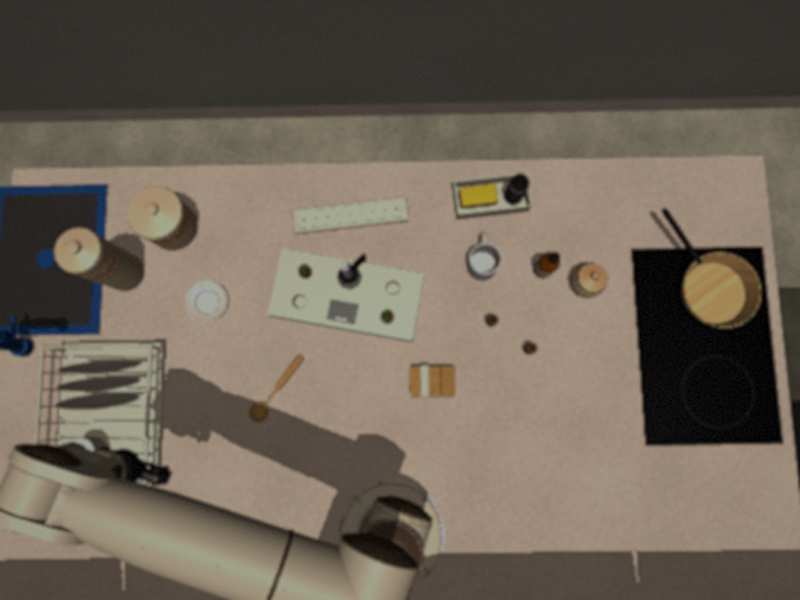

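The scene shows plugs at (260,291) and (299,312), empty wells at (517,300) and (414,317), and the mast at (470,295). The top view has plugs at (491,320) and (530,347), wells at (300,301) and (393,287), and the mast at (347,275), with its wing pointing up-right. I'll enlarge these next.

```bash
cat > h.py <<'E'
from station import env, read_camera, job_done, read_state
import cv2,numpy as np
from scipy.optimize import least_squares
from scipy.spatial.transform import Rotation as Ro
def ray(c,uv):
    K,R,t=c["intrinsics"],c["R"],c["t"]
    d=np.linalg.inv(K)@[*uv,1]
    if c.get("fish"):
        r=np.hypot(d[0],d[1]);d=np.array([d[0]/r*np.sin(r),d[1]/r*np.sin(r),np.cos(r)])
    d=R.T@d
    return -R.T@t,d/np.linalg.norm(d)
def tri(*cu):
    A=np.zeros((3,3));b=np.zeros(3)
    rs=[ray(c,u) for c,u in cu]
    for o,d in rs: P=np.eye(3)-np.outer(d,d);A+=P;b+=P@o
    X=np.linalg.solve(A,b)
    return X,[round(1e3*np.linalg.norm(np.cross(X-o,d)),1) for o,d in rs]
def plane(c,uv,z):
    o,d=ray(c,uv);return o+d*(z-o[2])/d[2]
def proj(c,X):
    p=c["R"]@X+c["t"]
    if c.get("fish"):
        r=np.hypot(p[0],p[1]);th=np.arctan2(r,p[2]);p=np.array([p[0]/r*th,p[1]/r*th,1])
    p=c["intrinsics"]@p;return p[:2]/p[2]
def cam(n):
    c=read_camera(n);c["fish"]=n=="wrist";return c
def crop(c,x,y,w,h,s):
    im=cv2.resize(c["img"][y:y+h,x:x+w,::-1],None,fx=s,fy=s,interpolation=cv2.INTER_CUBIC)
    for i in range(0,w,10): cv2.line(im,(i*s,0),(i*s,8 if i%50 else 16),(0,0,255),1)
    for i in range(0,h,10): cv2.line(im,(0,i*s),(8 if i%50 else 16,i*s),(0,0,255),1)
    return im
E
python3 - <<'E'
from h import *
import pickle
S=cam("scene");T=cam("top");pickle.dump((S,T),open("c0.pkl","wb"))
a=crop(S,240,165,120,68,5);b=crop(T,168,155,110,68,5)
g=np.zeros((340,5,3),np.uint8)
p=crop(S,155,175,50,40,8);q=crop(T,305,195,50,40,8)
im=np.full((600,800,3),0,np.uint8)
cv2.imwrite("pics/g.png",cv2.copyMakeBorder(cv2.vconcat([crop(S,240,170,130,60,5),cv2.copyMakeBorder(crop(T,168,158,110,60,5),0,0,0,100,0)]),0,0,0,0,0))
cv2.imwrite("pics/p.png",cv2.hconcat([p,q]))
E
```

```text
(no output)
```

View pics/g.png

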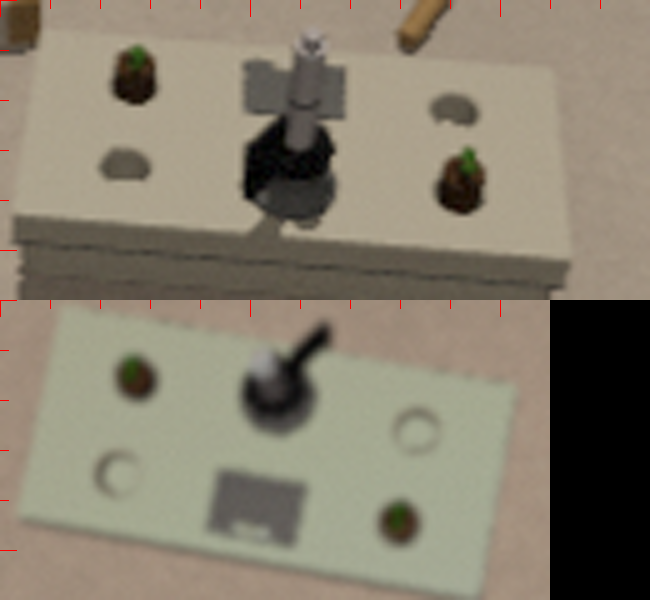

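View pics/p.png

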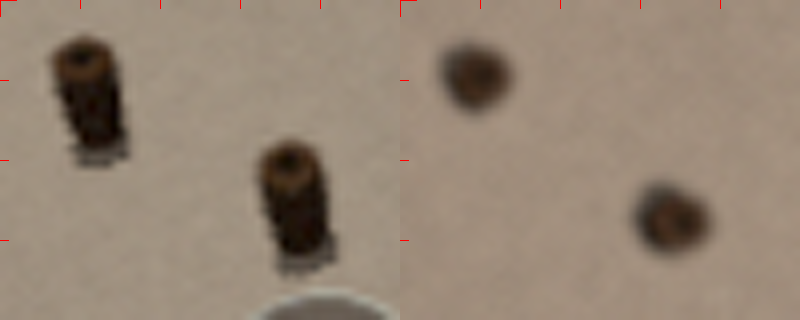

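The garden crop shows well rims at scene (126,165) and (454,110), top (417,131) and (118,174). The spigot is at scene (313,38) and the mark at (305,104). In the plug crop the tops are at scene (84,55) and (290,160), top (280,221) and (82,77).

```bash
python3 - <<'E'
from h import *
import pickle
np.set_printoptions(precision=4,suppress=True)
S,T=pickle.load(open("c0.pkl","rb"))
gs=lambda x,y:(S,(x/5+240-.4,y/5+170-.4)); gt=lambda x,y:(T,(x/5+168-.4,y/5+158-.4))
ps=lambda x,y:(S,(x/8+155-.4,y/8+175-.4)); pt=lambda x,y:(T,(x/8+305-.4,y/8+195-.4))
for n,a,b in [("A",gs(454,110),gt(118,174)),("B",gs(126,165),gt(417,131)),("spig",gs(313,38),gt(262,54)),
 ("p1",ps(84,57),pt(280,221)),("p2",ps(290,162),pt(82,78)),
 ("cBL",gs(14,215),gt(515,84)),("cBR",gs(570,258),gt(62,8)),("cTR",gs(556,68),gt(20,220)),("cTL",gs(42,30),gt(480,298))]:
    print(n,*tri(a,b))
print("foot",plane(*ps(101,148),0),plane(*ps(307,255),0))
A=plane(*gs(454,110),.075);B=plane(*gs(126,165),.075);print(A,B,plane(*gt(118,174),.075),plane(*gt(417,131),.075))
s=read_state();W=cam("wrist");print(W["intrinsics"],W["R"],W["t"],s["tcp_pos"],Ro.from_quat(s["ee_rot"]).as_matrix())
E
```

```text
A [0.5661 0.2175 0.0724] [np.float64(0.4), np.float64(0.4)]
B [ 0.5955 -0.0127  0.0731] [np.float64(0.7), np.float64(0.7)]
spig [0.6277 0.0932 0.2161] [np.float64(0.3), np.float64(0.3)]
p1 [ 0.4438 -0.3516  0.0476] [np.float64(0.4), np.float64(0.4)]
p2 [ 0.5148 -0.2594  0.047 ] [np.float64(0.1), np.float64(0.1)]
cBL [ 0.6311 -0.0895  0.0727] [np.float64(0.2), np.float64(0.2)]
cBR [0.698  0.2623 0.071 ] [np.float64(0.4), np.float64(0.4)]
cTR [0.5326 0.2956 0.0715] [np.float64(3.4), np.float64(3.4)]
cTL [ 0.4658 -0.0581  0.0742] [np.float64(1.4), np.float64(1.4)]
foot [ 0.4555 -0.3505  0.    ] [ 0.5279 -0.257   0.    ]
[0.5685 0.2169 0.075 ] [ 0.5972 -0.0123  0.075 ] [0.5656 0.2166 0.075 ] [ 0.5951 -0.0134  0.075 ]
[[297.3186   0.     256.6226]
 [  0.     297.3186 190.5972]
 [  0.       0.       1.    ]] [[ 0.3612  0.9325 -0.0017]
 [ 0.8872 -0.3431  0.3084]
 [ 0.287  -0.1129 -0.9513]] [-0.5486 -0.0401  0.3803] [0.1988 0.5127 0.3034] [[-0.9324  0.3615 -0.0003]
 [ 0.3615  0.9324 -0.0008]
 [-0.     -0.0009 -1.    ]]
```

Triangulated heights agree with the text: deck 0.073, plug tops 0.047, spigot about 0.216. Next I move towards the plugs, keeping the orientation.

The manual's scale: shifts go in shares of 0.8 m and turns go in shares of 2 pi rad. Converting my numbers, -0.33 m / 0.8 = -0.4125, -0.273 m / 0.8 = -0.3413.

Emit:
{"api": "steer_hand", "payload": {
  "offsets": {"motion": [[-0.3413, -0.4125, 0, 0, 0, 0], [-0.3413, -0.4125, 0, 0, 0, 0], [-0.3413, -0.4125, 0, 0, 0, 0], [-0.3413, -0.4125, 0, 0, 0, 0], [-0.3413, -0.4125, 0, 0, 0, 0], [-0.3413, -0.4125, 0, 0, 0, 0], [-0.3413, -0.4125, 0, 0, 0, 0], [-0.3413, -0.4125, 0, 0, 0, 0], [-0.3413, -0.4125, 0, 0, 0, 0], [-0.3413, -0.4125, 0, 0, 0, 0], [-0.3413, -0.4125, 0, 0, 0, 0], [-0.3413, -0.4125, 0, 0, 0, 0]]}
}}

```text
time: 1.25
tcp_pos: [0.3346, 0.1039, 0.304]
ee_rot: [0.186, 0.982, -0.0, 0.0]
ft_force: [-0.3, 1.0, 0.7]
finger_gap: 0.0856
gripper_force: 0.0
```

```bash
python3 -c "
from h import *
print(read_state()['joints'])"
```

```text
[ 3.01239369e-01 -3.85167613e-01 -2.38720547e-01  1.71665108e+00
 -4.61883190e-04  6.76212517e-01]
```

In the tool's units: -0.33 m / 0.8 = -0.4125, -0.273 m / 0.8 = -0.3413.

Emit:
{"api": "steer_hand", "payload": {
  "offsets": {"motion": [[-0.3413, -0.4125, -0.025, 0, 0, 0], [-0.3413, -0.4125, -0.025, 0, 0, 0], [-0.3413, -0.4125, -0.025, 0, 0, 0], [-0.3413, -0.4125, -0.025, 0, 0, 0], [-0.3413, -0.4125, -0.025, 0, 0, 0], [-0.3413, -0.4125, -0.025, 0, 0, 0], [-0.3413, -0.4125, -0.025, 0, 0, 0], [-0.3413, -0.4125, -0.025, 0, 0, 0], [-0.3413, -0.4125, -0.025, 0, 0, 0], [-0.3413, -0.4125, -0.025, 0, 0, 0], [-0.3413, -0.4125, -0.025, 0, 0, 0], [-0.3413, -0.4125, -0.025, 0, 0, 0]]}
}}

```text
time: 2.25
tcp_pos: [0.4705, -0.3018, 0.3222]
ee_rot: [0.185, 0.983, 0.0, -0.001]
ft_force: [-0.2, -0.3, 0.2]
finger_gap: 0.0852
gripper_force: 0.0
```

```bash
python3 - <<'E'
from h import *
import pickle
c=cam("wrist");pickle.dump(c,open("w1.pkl","wb"))
for n,X in [("p1",[.444,-.352,.048]),("p2",[.515,-.259,.048])]: print(n,proj(c,np.array(X)))
s=read_state();print(s["tcp_pos"],s["ee_rot"])
cv2.imwrite("pics/w1.png",crop(c,100,60,300,220,2))
E
```

```text
p1 [210.03909711 160.1258386 ]
p2 [303.31396281 186.15587838]
[ 0.47006241 -0.30023817  0.32267943] [ 1.84378849e-01  9.82854683e-01  5.11344060e-04 -9.22821668e-04]
```

View pics/w1.png

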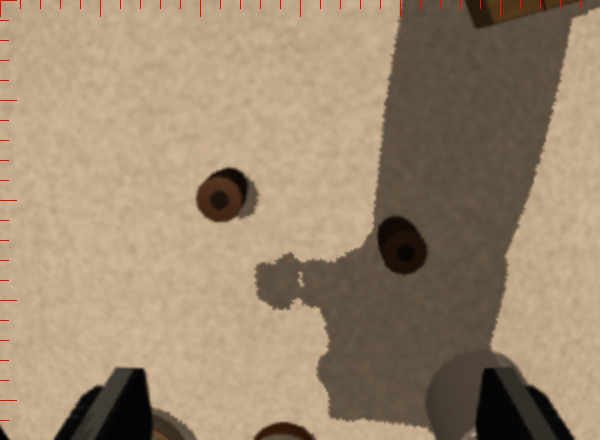

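The wrist view shows the plug top centres at (209.8,159.3) and (302.3,185.8). That is within 1 px of my predictions, so I'll refine from this view.

```bash
python3 - <<'E'
from h import *
import pickle
np.set_printoptions(precision=4,suppress=True)
S,T=pickle.load(open("c0.pkl","rb"));c=pickle.load(open("w1.pkl","rb"))
ps=lambda x,y:(S,(x/8+155-.4,y/8+175-.4)); pt=lambda x,y:(T,(x/8+305-.4,y/8+195-.4))
w=lambda x,y:(c,(x/2+100-.25,y/2+60-.25))
for a in [(ps(84,57),pt(280,221),w(220,199)),(ps(290,162),pt(82,78),w(405,252))]: print(tri(*a),plane(*a[2],.048))
s=read_state();R=Ro.from_quat(s["ee_rot"]).as_matrix()
for X in ([.444,-.352],[.515,-.259]):print(R.T@(np.array([*X,.12])-s["tcp_pos"]))
E
```

```text
(array([ 0.4434, -0.3518,  0.0472]), [np.float64(0.6), np.float64(0.5), np.float64(0.5)]) [ 0.4429 -0.3519  0.048 ]
(array([ 0.5146, -0.2596,  0.0467]), [np.float64(0.3), np.float64(0.2), np.float64(0.4)]) [ 0.514  -0.2601  0.048 ]
[ 0.0051 -0.0578  0.2027]
[-0.0273  0.0546  0.2027]
```

In the tool's units: 0.2197 m / 0.8 = 0.2746, -0.0578 m / 0.8 = -0.0723.

Emit:
{"api": "steer_hand", "payload": {
  "offsets": {"motion": [[0.0075, -0.0723, 0, 0, 0, 0], [0.0075, -0.0723, 0.0375, 0, 0, 0], [0.0075, -0.0723, 0.0875, 0, 0, 0], [0.0075, -0.0723, 0.1375, 0, 0, 0], [0.0075, -0.0723, 0.1875, 0, 0, 0], [0.0075, -0.0723, 0.225, 0, 0, 0], [0.0075, -0.0723, 0.2563, 0, 0, 0], [0.0075, -0.0723, 0.2746, 0, 0, 0], [0.0075, -0.0723, 0.2746, 0, 0, 0], [0.0075, -0.0723, 0.2746, 0, 0, 0], [0.0075, -0.0723, 0.2746, 0, 0, 0]]},
  "aperture": 0.06
}}

```text
time: 3.22
tcp_pos: [0.4437, -0.3511, 0.1059]
ee_rot: [0.183, 0.983, -0.0, 0.001]
ft_force: [-0.2, 0.5, -0.0]
finger_gap: 0.0599
gripper_force: 0.0
```

```bash
python3 - <<'E'
from h import *
s=read_state();print(s["tcp_pos"],s["ee_rot"],s["ft_force"],Ro.from_quat(s["ee_rot"]).as_matrix().T@(np.array([.4433,-.3518,.103])-s["tcp_pos"]))
E
```

```text
[ 0.44365482 -0.35108451  0.10594895] [ 1.83332999e-01  9.83050342e-01 -4.32426395e-04  9.22222116e-04] [-0.23397879  0.53514418 -0.01209678] [ 7.88849311e-05 -7.93776349e-04  2.94921158e-03]
```

In the tool's units: 0.003 m / 0.8 = 0.0038.

Emit:
{"api": "steer_hand", "payload": {
  "offsets": {"motion": [[0, 0, 0.0038, 0, 0, 0], [0, 0, 0.0038, 0, 0, 0]]}
}}

```text
time: 3.38
tcp_pos: [0.4434, -0.3517, 0.1022]
ee_rot: [0.184, 0.983, -0.0, 0.001]
ft_force: [0.1, -0.4, 0.2]
finger_gap: 0.0599
gripper_force: 0.0
```

Emit:
{"api": "steer_hand", "payload": {
  "offsets": {"motion": [[0, 0, 0, 0, 0, 0], [0, 0, 0, 0, 0, 0], [0, 0, 0, 0, 0, 0], [0, 0, 0, 0, 0, 0], [0, 0, 0, 0, 0, 0], [0, 0, 0, 0, 0, 0], [0, 0, 0, 0, 0, 0], [0, 0, 0, 0, 0, 0]]},
  "aperture": 0.015,
  "clamp_n": 30
}}

```text
time: 4.05
tcp_pos: [0.443, -0.3519, 0.1017]
ee_rot: [0.184, 0.983, -0.0, 0.0]
ft_force: [-0.8, -0.0, 5.9]
finger_gap: 0.0277
gripper_force: 29.9
```

In the tool's units: -0.218 m / 0.8 = -0.2725, 0.12 m / 0.8 = 0.15.

Emit:
{"api": "steer_hand", "payload": {
  "offsets": {"motion": [[0, 0, -0.0375, 0, 0, 0], [0, 0, -0.0875, 0, 0, 0], [0, 0, -0.1375, 0, 0, 0], [0, 0, -0.1875, 0, 0, 0], [0, 0, -0.2375, 0, 0, 0], [0, 0, -0.2725, 0, 0, 0], [0.0113, 0.05, -0.2725, 0, 0, 0], [0.0213, 0.1, -0.2725, 0, 0, 0], [0.0325, 0.15, -0.2725, 0, 0, 0], [0.0425, 0.2, -0.2725, 0, 0, 0], [0.0538, 0.25, -0.2725, 0, 0, 0]]}
}}

```text
time: 4.97
tcp_pos: [0.4749, -0.1479, 0.3189]
ee_rot: [0.184, 0.983, 0.0, -0.0]
ft_force: [1.2, 0.6, -0.9]
finger_gap: 0.0275
gripper_force: 29.8
```

Emit:
{"api": "steer_hand", "payload": {
  "offsets": {"motion": [[0.0638, 0.2838, 0, 0, 0, 0], [0.0638, 0.2838, 0, 0, 0, 0], [0.0638, 0.2838, 0, 0, 0, 0], [0.0638, 0.2838, 0, 0, 0, 0], [0.0638, 0.2838, 0, 0, 0, 0], [0.0638, 0.2838, 0, 0, 0, 0], [0.0638, 0.2838, 0, 0, 0, 0], [0.0638, 0.2838, 0, 0, 0, 0]]}
}}

```text
time: 5.63
tcp_pos: [0.5095, 0.0818, 0.3186]
ee_rot: [0.182, 0.983, -0.0, -0.001]
ft_force: [-0.7, 0.0, 0.1]
finger_gap: 0.0281
gripper_force: 29.9
```

```bash
python3 - <<'E'
from h import *
import pickle
c=cam("wrist");pickle.dump(c,open("w2.pkl","wb"))
for n,X in [("A",[.5655,.217,.075]),("B",[.5955,-.013,.075]),("mast",[.625,.094,.218])]: print(n,proj(c,np.array(X)))
s=read_state();print(s["tcp_pos"],s["ee_rot"])
cv2.imwrite("pics/w2.png",crop(c,60,100,390,284,2))
E
```

```text
A [383.66094779 175.71913127]
B [210.95687361 261.54277262]
mast [322.41453664 339.24106084]
[0.50943731 0.08072626 0.31878572] [ 1.83230301e-01  9.83069908e-01 -2.61688605e-04 -3.80977006e-04]
```

View pics/w2.png

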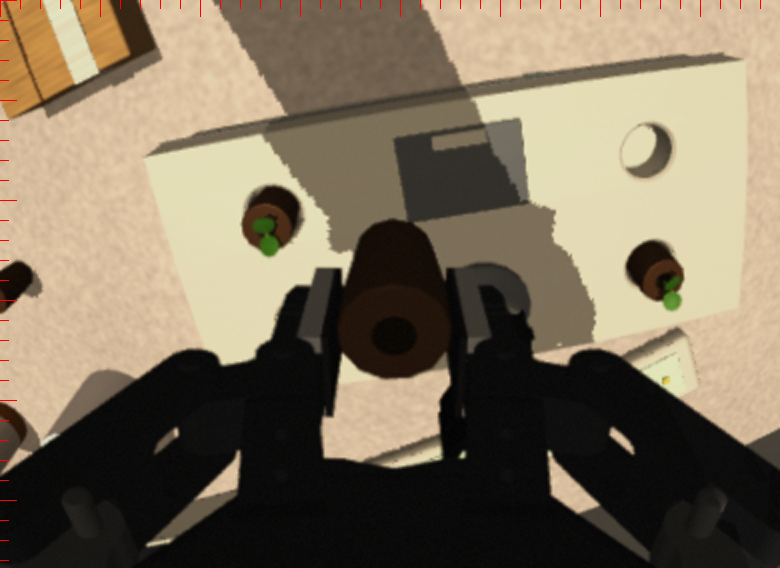

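Well A's rim centre is at crop (646,150), i.e. (383,175), within 1 px of prediction. B is hidden behind a finger. The held plug's top is at crop (394,331). The sprout tops are at (663,278) and (268,221). I'll fit the garden pose from all views.

```bash
cat > fit.py <<'E'
from h import *
import pickle
np.set_printoptions(precision=4,suppress=True)
S,T=pickle.load(open("c0.pkl","rb"));W=pickle.load(open("w2.pkl","rb"))
gs=lambda x,y:(S,(x/5+240-.4,y/5+170-.4)); gt=lambda x,y:(T,(x/5+168-.4,y/5+158-.4)); w=lambda x,y:(W,(x/2+60-.25,y/2+100-.25))
A=[-.038,.11,.075];B=[.036,-.11,.075];F=[-.085,-.18,.075];G=[-.085,.18,.075];H=[.085,.18,.075];I=[.085,-.18,.075]
obs=[(A,gs(454,110)),(A,gt(118,174)),(A,w(646,150)),(B,gs(126,165)),(B,gt(417,131)),([.036,.11,.097],w(663,278)),([-.038,-.11,.097],w(268,221)),
(F,w(145,157)),(G,w(745,62)),(I,gs(14,215)),(H,gs(570,258)),(I,gt(515,84)),(H,gt(62,8)),(G,gt(20,220)),(F,gt(480,298)),(F,gs(42,30)),(G,gs(556,68))]
def P(p,X): c,s=np.cos(p[2]),np.sin(p[2]);return np.array([p[0]+c*X[0]-s*X[1],p[1]+s*X[0]+c*X[1],X[2]])
f=lambda p:np.concatenate([((plane(o[0],o[1],X[2])-P(p,X))[:2])*1e3 for X,o in obs])
r=least_squares(f,[.582,.1025,-.19],loss="soft_l1",x_scale=[.01,.01,.05]);p=r.x
E
python3 - <<'E'
from fit import *
print(p,f(p).reshape(-1,2))
print("A",P(p,A),"B",P(p,B),"mast",P(p,[.042,0,.122]))
s=read_state();R=Ro.from_quat(s["ee_rot"]).as_matrix()
print("plug top in hand err",plane(*w(394,331),s["tcp_pos"][2]-.054)-s["tcp_pos"], R)
for n in (A,B):print(R.T@(P(p,n)-s["tcp_pos"]))
E
```

```text
[ 0.5822  0.1019 -0.1933] [[ 2.4553 -0.268 ]
 [-0.3883 -0.5704]
 [-2.0653 -1.0223]
 [ 0.847   0.6559]
 [-1.2528 -0.5114]
 [-2.6235 -0.2502]
 [-4.2151  3.3079]
 [-0.3999  1.6307]
 [ 1.2612 -0.5353]
 [ 1.9514  1.6339]
 [ 0.8395 -1.1877]
 [-0.4112  1.4456]
 [-3.1819 -1.055 ]
 [-2.0457 -3.4465]
 [ 1.3754 -1.0649]
 [ 2.4641  1.6059]
 [ 2.5427  2.6784]]
A [0.566  0.2172 0.075 ] B [ 0.5964 -0.0129  0.075 ] mast [0.6234 0.0939 0.122 ]
plug top in hand err [-0.0013  0.0007 -0.054 ] [[-0.9329  0.3603 -0.0008]
 [ 0.3603  0.9329 -0.0004]
 [ 0.0007 -0.0007 -1.    ]]
[-0.0038  0.1478  0.2437]
[-0.115  -0.0559  0.2437]
```

In the tool's units: 0.1472 m / 0.8 = 0.184, 0.1188 m / 0.8 = 0.1485.

Emit:
{"api": "steer_hand", "payload": {
  "offsets": {"motion": [[-0.0013, 0.05, 0, 0, 0, 0], [-0.0019, 0.1, 0, 0, 0, 0], [-0.0025, 0.15, 0, 0, 0, 0], [-0.0035, 0.184, 0.0375, 0, 0, 0], [-0.0035, 0.184, 0.0875, 0, 0, 0], [-0.0035, 0.184, 0.125, 0, 0, 0], [-0.0035, 0.184, 0.1485, 0, 0, 0], [-0.0035, 0.184, 0.1485, 0, 0, 0], [-0.0035, 0.184, 0.1485, 0, 0, 0], [-0.0035, 0.184, 0.1485, 0, 0, 0]]}
}}

```text
time: 6.52
tcp_pos: [0.566, 0.2159, 0.2024]
ee_rot: [0.185, 0.983, 0.001, 0.001]
ft_force: [0.3, 0.6, 0.3]
finger_gap: 0.0272
gripper_force: 30.0
```

```bash
python3 - <<'E'
from h import *
import pickle
s=read_state();R=Ro.from_quat(s["ee_rot"]).as_matrix();print(R.T@(np.array([.565,.217,.1507])-s["tcp_pos"]),s["ft_force"],R[:,2])
c=cam("wrist");pickle.dump(c,open("w3.pkl","wb"))
cv2.imwrite("pics/w3.png",crop(c,160,120,200,180,3))
E
```

```text
[0.0014375  0.00053202 0.05166456] [0.26937158 0.58938145 0.34374573] [ 2.09329987e-03  7.43284260e-04 -9.99997533e-01]
```

View pics/w3.png

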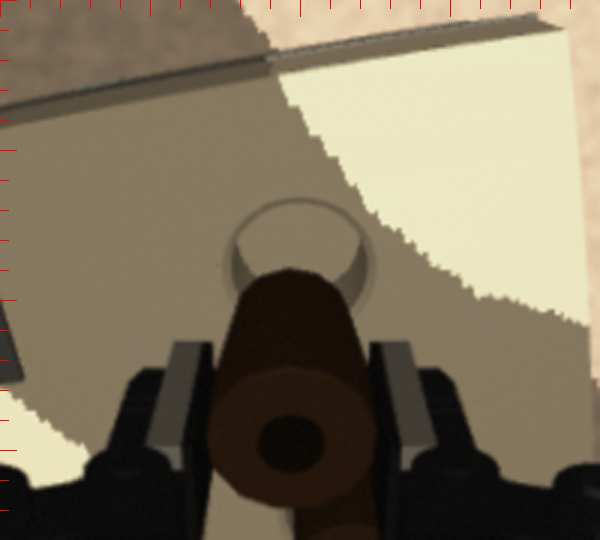

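The well rim spans x=226–372 with its top at y=198. The plug's top face spans x=208–376 and y=368–508. I'll fit both circles in this camera, so its bias cancels.

```bash
python3 - <<'E'
from h import *
import pickle
np.set_printoptions(precision=4,suppress=True)
c=pickle.load(open("w3.pkl","rb"));s=read_state();t=s["tcp_pos"]
def ext(x,y,z,r):
    a=np.linspace(0,2*np.pi,72);q=np.array([proj(c,np.array([x+r*np.cos(b),y+r*np.sin(b),z])) for b in a])
    q=(q-[160,120])*3+1;return np.array([q[:,0].min(),q[:,0].max(),q[:,1].min(),q[:,1].max()])
for r in(.0165,.0185):
    o=least_squares(lambda p:(ext(*p,.075,r)-[226,372,198,0])[:3],[.566,.217]);print("well",r,o.x,o.fun)
o=least_squares(lambda p:ext(*p,.0145)-[208,376,368,508],[*t[:2],t[2]-.054]);print("plug top",o.x,o.fun)
print(t,o.x-t, Ro.from_quat(s["ee_rot"]).as_matrix())
E
```

```text
well 0.0165 [0.5643 0.2179] [ 3.5089 -3.5163 -0.192 ]
well 0.0185 [0.5662 0.2172] [-4.601   4.6118  0.2846]
plug top [0.5701 0.2138 0.1413] [ 0.0262 -0.0261 -0.0296  0.0331]
[0.5662 0.2162 0.2028] [ 0.0039 -0.0025 -0.0614] [[-0.932   0.3624  0.0029]
 [ 0.3624  0.932   0.0011]
 [-0.0023  0.0021 -1.    ]]
```

In the tool's units: 0.042 m / 0.8 = 0.0525, 0.0008 m / 0.8 = 0.001.

Emit:
{"api": "steer_hand", "payload": {
  "offsets": {"motion": [[0.001, 0.0009, 0.01, 0, 0, 0], [0.001, 0.0009, 0.02, 0, 0, 0], [0.001, 0.0009, 0.03, 0, 0, 0], [0.001, 0.0009, 0.0388, 0, 0, 0], [0.001, 0.0009, 0.0463, 0, 0, 0], [0.001, 0.0009, 0.0525, 0, 0, 0], [0.001, 0.0009, 0.0525, 0, 0, 0]]}
}}

```text
time: 7.15
tcp_pos: [0.5644, 0.2175, 0.1568]
ee_rot: [0.184, 0.983, -0.001, -0.001]
ft_force: [0.8, 0.0, -0.2]
finger_gap: 0.0273
gripper_force: 30.0
```

Emit:
{"api": "steer_hand", "payload": {
  "offsets": {"motion": [[0, 0, 0.005, 0, 0, 0], [0, 0, 0.0088, 0, 0, 0], [0, 0, 0.0113, 0, 0, 0], [0, 0, 0.0113, 0, 0, 0]]}
}}

```text
time: 7.48
tcp_pos: [0.5651, 0.2177, 0.1508]
ee_rot: [0.184, 0.983, 0.0, 0.001]
ft_force: [-2.4, -0.6, 8.3]
finger_gap: 0.0277
gripper_force: 30.7
```

```bash
python3 -c "
from h import *
s=read_state();print(s['tcp_pos'],s['ft_force'])"
```

```text
[0.56509135 0.21769847 0.15075894] [-2.38215588 -0.59894075  8.33697817]
```

In the tool's units: -0.17 m / 0.8 = -0.2125, -0.15 m / 0.8 = -0.1875.

Emit:
{"api": "steer_hand", "payload": {
  "offsets": {"motion": [[0, 0, 0, 0, 0, 0], [0, 0, 0, 0, 0, 0], [0, 0, 0, 0, 0, 0], [0, 0, -0.0125, 0, 0, 0], [0, 0, -0.05, 0, 0, 0], [0, 0, -0.1, 0, 0, 0], [0, 0, -0.15, 0, 0, 0], [0, 0, -0.1875, 0, 0, 0], [0, 0, -0.2125, 0, 0, 0], [0, 0, -0.2125, 0, 0, 0]]},
  "aperture": 0.055
}}

```text
time: 8.32
tcp_pos: [0.5654, 0.2179, 0.3254]
ee_rot: [0.184, 0.983, 0.002, 0.003]
ft_force: [-0.3, 0.5, -0.1]
finger_gap: 0.0551
gripper_force: 0.0
```

```bash
python3 - <<'E'
from fit import *
c=cam("wrist");pickle.dump(c,open("w4.pkl","wb"))
S2=cam("scene")
print(proj(c,np.array([.5657,.2171,.097])))
print(proj(S2,np.array([.5657,.2171,.097])),proj(c,np.array([.596,-.013,.075])))
a=cv2.resize(crop(c,200,120,130,130,4),(400,400));b=crop(S2,305,165,50,50,8)
cv2.imwrite("pics/w4.png",cv2.hconcat([a,b]))
E
```

```text
[255.8707 174.055 ]
[331.2711 186.603 ] [106.0334 250.9446]
```

View pics/w4.png

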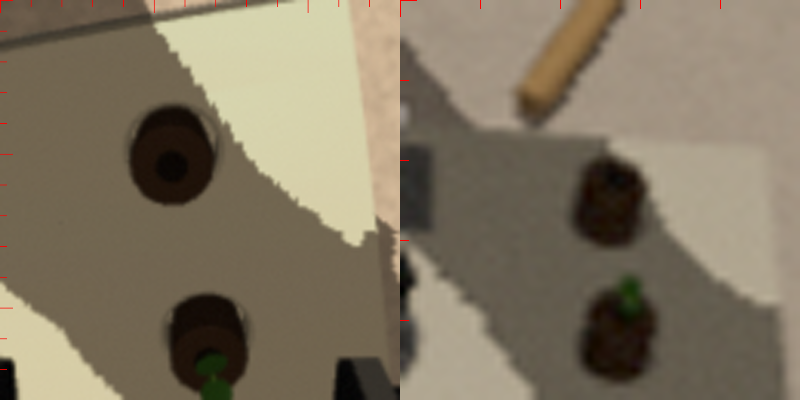

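Plug 1 is seated upright: its top is at (255.9,173.9) against a predicted (255.9,174.1), and it stands as proud as the sprout. Now plug 2.

Emit:
{"api": "steer_hand", "payload": {
  "offsets": {"motion": [[-0.1568, -0.5796, 0, 0, 0, 0], [-0.1568, -0.5796, 0, 0, 0, 0], [-0.1568, -0.5796, 0, 0, 0, 0], [-0.1568, -0.5796, 0, 0, 0, 0], [-0.1568, -0.5796, 0, 0, 0, 0], [-0.1568, -0.5796, 0, 0, 0, 0], [-0.1568, -0.5796, 0, 0, 0, 0], [-0.1568, -0.5796, 0, 0, 0, 0], [-0.1568, -0.5796, 0, 0, 0, 0], [-0.1568, -0.5796, 0, 0, 0, 0], [-0.1568, -0.5796, 0, 0, 0, 0], [-0.1568, -0.5796, 0, 0, 0, 0]]}
}}

```text
time: 9.42
tcp_pos: [0.5129, -0.2636, 0.3174]
ee_rot: [0.185, 0.983, 0.0, -0.001]
ft_force: [1.0, 0.7, 0.3]
finger_gap: 0.0551
gripper_force: 0.0
```

Emit:
{"api": "steer_hand", "payload": {
  "offsets": {"motion": [[0, 0, 0.05, 0, 0, 0], [0, 0, 0.1, 0, 0, 0], [0, 0, 0.125, 0, 0, 0], [0, 0, 0.125, 0, 0, 0], [0, 0, 0.125, 0, 0, 0]]}
}}

```text
time: 9.83
tcp_pos: [0.5134, -0.2596, 0.2179]
ee_rot: [0.184, 0.983, 0.001, -0.002]
ft_force: [-0.1, -0.0, 1.3]
finger_gap: 0.055
gripper_force: 0.0
```

```bash
python3 -c "
from h import *
c=cam('wrist');print(proj(c,np.array([.5144,-.2598,.048])),proj(c,np.array([.5144,-.2598,0])))
s=read_state();R=Ro.from_quat(s['ee_rot']).as_matrix();print(s['joints'],s['ft_force'],R.T@(np.array([.5144,-.2598,.1025])-s['tcp_pos']),R[:,2])"
```

```text
[257.899596   194.28329718] [257.72662148 179.15420817]
[-4.68047985e-01  1.34018488e-01  6.49765375e-02  1.50221164e+00
 -1.86376752e-05 -9.84052599e-02] [-0.12674443  0.7558461   1.22356606] [-0.00033341  0.00018463  0.11735633] [-4.16490377e-04  1.89657443e-04 -9.99999895e-01]
```

In the tool's units: 0.116 m / 0.8 = 0.145, 0.107 m / 0.8 = 0.1338.

Emit:
{"api": "steer_hand", "payload": {
  "offsets": {"motion": [[0, 0, 0.0375, 0, 0, 0], [0, 0, 0.075, 0, 0, 0], [0, 0, 0.1125, 0, 0, 0], [0, 0, 0.1338, 0, 0, 0], [0, 0, 0.145, 0, 0, 0], [0, 0, 0.145, 0, 0, 0], [0, 0, 0.145, 0, 0, 0]]}
}}

```text
time: 10.47
tcp_pos: [0.515, -0.2603, 0.1053]
ee_rot: [0.184, 0.983, -0.0, 0.001]
ft_force: [-0.3, 0.4, 0.8]
finger_gap: 0.0549
gripper_force: 0.0
```

Emit:
{"api": "steer_hand", "payload": {
  "offsets": {"motion": [[0, 0, 0, 0, 0, 0], [0, 0, 0, 0, 0, 0], [0, 0, 0, 0, 0, 0], [0, 0, 0, 0, 0, 0], [0, 0, 0, 0, 0, 0], [0, 0, 0, 0, 0, 0], [0, 0, 0, 0, 0, 0]]},
  "aperture": 0.015,
  "clamp_n": 30
}}

```text
time: 11.05
tcp_pos: [0.5151, -0.2604, 0.1054]
ee_rot: [0.184, 0.983, -0.0, 0.002]
ft_force: [0.5, 0.3, 6.2]
finger_gap: 0.0276
gripper_force: 29.2
```

In the tool's units: 0.2598 m / 0.8 = 0.3248, -0.15 m / 0.8 = -0.1875.

Emit:
{"api": "steer_hand", "payload": {
  "offsets": {"motion": [[0, 0, -0.0375, 0, 0, 0], [0, 0, -0.0875, 0, 0, 0], [0, 0, -0.1375, 0, 0, 0], [0, 0, -0.1875, 0, 0, 0], [0.0025, 0.05, -0.1875, 0, 0, 0], [0.005, 0.1, -0.1875, 0, 0, 0], [0.0088, 0.15, -0.1875, 0, 0, 0], [0.0113, 0.2, -0.1875, 0, 0, 0], [0.0138, 0.25, -0.175, 0, 0, 0], [0.0163, 0.2938, -0.15, 0, 0, 0], [0.0183, 0.3248, -0.125, 0, 0, 0], [0.0183, 0.3248, -0.125, 0, 0, 0]]}
}}

```text
time: 12.05
tcp_pos: [0.5944, -0.0083, 0.1999]
ee_rot: [0.182, 0.983, 0.0, -0.002]
ft_force: [-0.3, -0.4, -0.9]
finger_gap: 0.0276
gripper_force: 29.9
```

Emit:
{"api": "steer_hand", "payload": {
  "offsets": {"motion": [[0, 0, 0, 0, 0, 0], [0, 0, 0, 0, 0, 0]]}
}}

```text
time: 12.22
tcp_pos: [0.5946, -0.0127, 0.2044]
ee_rot: [0.184, 0.983, -0.0, 0.0]
ft_force: [0.3, -0.2, -0.5]
finger_gap: 0.0273
gripper_force: 29.9
```

```bash
python3 - <<'E'
from h import *
import pickle
s=read_state();R=Ro.from_quat(s["ee_rot"]).as_matrix();print(s["tcp_pos"],s["ft_force"],R[:,2])
c=cam("wrist");pickle.dump((c,s),open("w5.pkl","wb"))
cv2.imwrite("pics/w5.png",crop(c,160,120,200,180,3))
E
```

```text
[ 0.59457211 -0.01271152  0.20438844] [ 0.31237596 -0.16929164 -0.48672238] [ 9.41360333e-04 -3.06678657e-04 -9.99999510e-01]
```

View pics/w5.png

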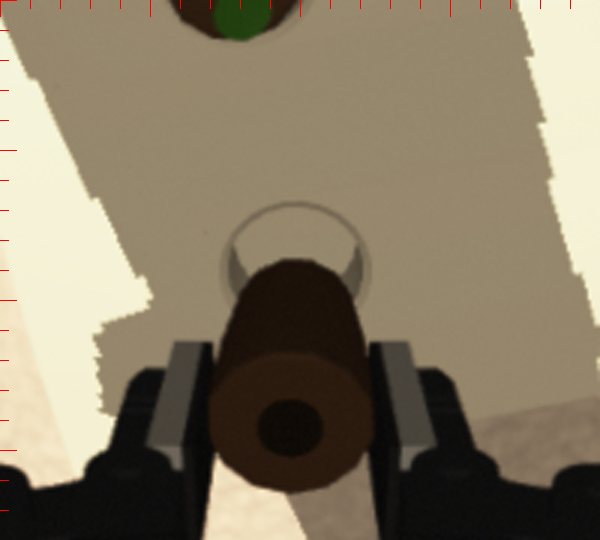

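```bash
python3 - <<'E'
from h import *
import pickle
np.set_printoptions(precision=4,suppress=True)
c,s=pickle.load(open("w5.pkl","rb"));t=s["tcp_pos"]
def ext(x,y,z,r):
    a=np.linspace(0,2*np.pi,72);q=np.array([proj(c,np.array([x+r*np.cos(b),y+r*np.sin(b),z])) for b in a])
    q=(q-[160,120])*3+1;return np.array([q[:,0].min(),q[:,0].max(),q[:,1].min(),q[:,1].max()])
for r in(.0165,.0185):
    o=least_squares(lambda p:(ext(*p,.075,r)-[221,370,202,0])[:3],[.596,-.013]);print("well",r,o.x,o.fun)
for dz in(.054,.0575,.061):
    o=least_squares(lambda p:ext(*p,t[2]-dz,.0145)-[209,375,352,492],t[:2]);print("plug",dz,o.x-t[:2],o.fun)
E
```

```text
well 0.0165 [ 0.5938 -0.0122] [ 5.7936 -5.7968 -0.315 ]
well 0.0185 [ 0.5958 -0.0129] [-2.2351  2.2364  0.1373]
plug 0.054 [-0.0029  0.0004] [-6.5413  6.534  -4.6664  6.5307]
plug 0.0575 [-0.0009 -0.0003] [-4.1183  4.1138 -2.9985  4.1497]
plug 0.061 [ 0.001  -0.0011] [-1.8215  1.8196 -1.3982  1.9079]
```

The manual's scale: shifts go in shares of 0.8 m and turns go in shares of 2 pi rad. Converting my numbers, 0.042 m / 0.8 = 0.0525, -0.001 m / 0.8 = -0.0013.

Emit:
{"api": "steer_hand", "payload": {
  "offsets": {"motion": [[-0.0013, 0.0006, 0.01, 0, 0, 0], [-0.0013, 0.0006, 0.02, 0, 0, 0], [-0.0013, 0.0006, 0.03, 0, 0, 0], [-0.0013, 0.0006, 0.0388, 0, 0, 0], [-0.0013, 0.0006, 0.0463, 0, 0, 0], [-0.0013, 0.0006, 0.0525, 0, 0, 0], [-0.0013, 0.0006, 0.0525, 0, 0, 0]]}
}}

```text
time: 12.85
tcp_pos: [0.5951, -0.0125, 0.1599]
ee_rot: [0.184, 0.983, -0.0, -0.001]
ft_force: [0.6, 0.8, 0.1]
finger_gap: 0.0274
gripper_force: 29.9
```

Emit:
{"api": "steer_hand", "payload": {
  "offsets": {"motion": [[0, 0, 0.005, 0, 0, 0], [0, 0, 0.0088, 0, 0, 0], [0, 0, 0.0088, 0, 0, 0]]}
}}

```text
time: 13.1
tcp_pos: [0.5958, -0.0124, 0.1547]
ee_rot: [0.184, 0.983, 0.0, 0.0]
ft_force: [-0.9, -0.7, 0.1]
finger_gap: 0.0274
gripper_force: 29.9
```

```bash
python3 -c "
from h import *
s=read_state();print(s['tcp_pos'],s['ft_force'])"
```

```text
[ 0.59583676 -0.01237058  0.15467102] [-0.8611997  -0.66619727  0.07754455]
```

In the tool's units: 0.002 m / 0.8 = 0.0025.

Emit:
{"api": "steer_hand", "payload": {
  "offsets": {"motion": [[0, 0, 0.0025, 0, 0, 0], [0, 0, 0.0025, 0, 0, 0], [0, 0, 0.0025, 0, 0, 0]]}
}}

```text
time: 13.35
tcp_pos: [0.5962, -0.0124, 0.1544]
ee_rot: [0.184, 0.983, 0.0, 0.002]
ft_force: [-3.2, -0.5, 11.6]
finger_gap: 0.0276
gripper_force: 30.7
```

Emit:
{"api": "steer_hand", "payload": {
  "offsets": {"motion": [[0, 0, 0.0019, 0, 0, 0], [0, 0, 0.0019, 0, 0, 0], [0, 0, 0.0019, 0, 0, 0]]}
}}

```text
time: 13.6
tcp_pos: [0.5965, -0.0124, 0.1543]
ee_rot: [0.184, 0.983, 0.0, 0.002]
ft_force: [-3.8, -0.2, 18.7]
finger_gap: 0.0273
gripper_force: 31.4
```

In the tool's units: -0.18 m / 0.8 = -0.225, -0.16 m / 0.8 = -0.2.

Emit:
{"api": "steer_hand", "payload": {
  "offsets": {"motion": [[0, 0, 0, 0, 0, 0], [0, 0, 0, 0, 0, 0], [0, 0, 0, 0, 0, 0], [0, 0, -0.0125, 0, 0, 0], [0, 0, -0.05, 0, 0, 0], [0, 0, -0.1, 0, 0, 0], [0, 0, -0.15, 0, 0, 0], [0, 0, -0.2, 0, 0, 0], [0, 0, -0.225, 0, 0, 0], [0, 0, -0.225, 0, 0, 0]]},
  "aperture": 0.055
}}

```text
time: 14.43
tcp_pos: [0.5961, -0.0124, 0.3372]
ee_rot: [0.184, 0.983, 0.001, 0.004]
ft_force: [1.3, -0.8, 0.5]
finger_gap: 0.0545
gripper_force: 0.0
```

Emit:
{"api": "steer_hand", "payload": {
  "offsets": {"motion": [[0.005, 0.0375, 0, 0, 0, -0.0191], [0.01, 0.075, 0, 0, 0, -0.0382], [0.0125, 0.1125, 0, 0, 0, -0.0573], [0.0154, 0.1364, 0, 0, 0, -0.0764], [0.0154, 0.1364, 0, 0, 0, -0.0955], [0.0154, 0.1364, 0, 0, 0, -0.1146], [0.0154, 0.1364, 0, 0, 0, -0.1337], [0.0154, 0.1364, 0, 0, 0, -0.1528], [0.0154, 0.1364, 0, 0, 0, -0.1671], [0.0154, 0.1364, 0, 0, 0, -0.1671]]},
  "aperture": 0.085
}}

```text
time: 15.27
tcp_pos: [0.6235, 0.0939, 0.3306]
ee_rot: [-0.336, 0.942, 0.0, -0.0]
ft_force: [0.7, -0.4, 0.3]
finger_gap: 0.0851
gripper_force: 0.0
```

Emit:
{"api": "steer_hand", "payload": {
  "offsets": {"motion": [[0, 0, 0, 0, 0, -0.0191], [0, 0, 0, 0, 0, -0.0382], [0, 0, 0, 0, 0, -0.0573], [0, 0, 0, 0, 0, -0.0764], [0, 0, 0, 0, 0, -0.0955], [0, 0, 0, 0, 0, -0.1146], [0, 0, 0, 0, 0, -0.1337], [0, 0, 0, 0, 0, -0.1528], [0, 0, 0, 0, 0, -0.1592], [0, 0, 0, 0, 0, -0.1592], [0, 0, 0, 0, 0, -0.1592]]}
}}

```text
time: 16.18
tcp_pos: [0.6235, 0.0937, 0.3308]
ee_rot: [0.743, -0.669, -0.0, 0.0]
ft_force: [-0.8, -0.5, -0.1]
finger_gap: 0.0853
gripper_force: 0.0
```

```bash
python3 - <<'E'
from h import *
import pickle
s=read_state();R=Ro.from_quat(s["ee_rot"]).as_matrix();print(s["joints"],s["tcp_pos"],R)
c=cam("wrist");S2=cam("scene");pickle.dump((c,s,S2),open("w6.pkl","wb"))
for X in ([.596,-.0126,.097],[.6234,.0939,.218],[.6234,.0939,.122]): print(proj(c,np.array(X)),proj(S2,np.array(X)))
b=crop(S2,245,165,70,60,5); a=crop(c,130,60,250,200,3)
im=np.zeros((600,800,3),np.uint8);im[:,:450]=a[:,150:600];im[:300,450:]=b
cv2.imwrite("pics/w6.png",im)
E
```

```text
[ 1.49226747e-01  3.05279764e-01  4.82092585e-01  1.74792304e+00
  3.19468826e-05 -1.52697249e+00] [0.62350676 0.09374761 0.33076627] [[ 1.05207842e-01 -9.94450205e-01 -3.15156759e-04]
 [-9.94450255e-01 -1.05207842e-01 -1.50761325e-05]
 [-1.81644995e-05  3.14993846e-04 -9.99999950e-01]]
[294.23949628  75.48576996] [264.84967259 197.93232576]
[255.71467878 220.18385903] [302.11557162 175.73051281]
[255.89458432 180.55340551] [299.10155043 196.87801957]
```

View pics/w6.png

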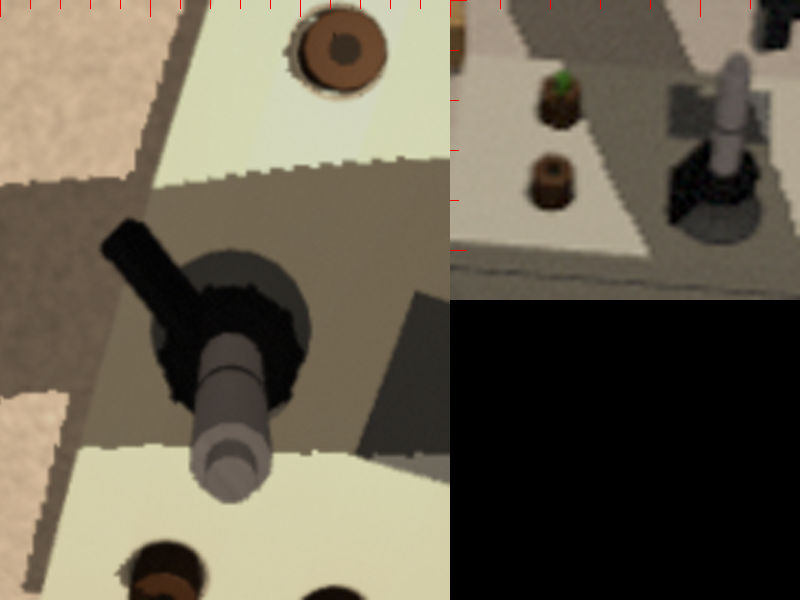

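The spigot is at (256.7,218) against a predicted (255.7,220.2), so the hand is within about 1 mm of the mast axis. Plug B's top is at (295,76.3) against (294.2,75.5), so it is seated. The open wing points left-up, clear of the finger plane. I'll descend and grip.

In the tool's units: 0.082 m / 0.8 = 0.1025, 0.078 m / 0.8 = 0.0975.

Emit:
{"api": "steer_hand", "payload": {
  "offsets": {"motion": [[0.0009, 0, 0.025, 0, 0, 0], [0.0009, 0, 0.0563, 0, 0, 0], [0.0009, 0, 0.0813, 0, 0, 0], [0.0009, 0, 0.0975, 0, 0, 0], [0.0009, 0, 0.1025, 0, 0, 0], [0.0009, 0, 0.1025, 0, 0, 0], [0.0009, 0, 0.1025, 0, 0, 0]]}
}}

```text
time: 16.87
tcp_pos: [0.6237, 0.0931, 0.2497]
ee_rot: [0.744, -0.668, 0.0, -0.0]
ft_force: [0.3, 0.6, 0.3]
finger_gap: 0.0853
gripper_force: 0.0
```

Emit:
{"api": "steer_hand", "payload": {
  "offsets": {"motion": [[0, 0, 0, 0, 0, 0], [0, 0, 0, 0, 0, 0], [0, 0, 0, 0, 0, 0], [0, 0, 0, 0, 0, 0], [0, 0, 0, 0, 0, 0], [0, 0, 0, 0, 0, 0], [0, 0, 0, 0, 0, 0], [0, 0, 0, 0, 0, 0], [0, 0, 0, 0, 0, 0], [0, 0, 0, 0, 0, 0]]},
  "aperture": 0.01,
  "clamp_n": 70
}}

```text
time: 17.7
tcp_pos: [0.6236, 0.0931, 0.2493]
ee_rot: [0.745, -0.667, 0.0, -0.0]
ft_force: [-2.1, -1.0, 5.2]
finger_gap: 0.0179
gripper_force: 68.2
```

Emit:
{"api": "steer_hand", "payload": {
  "offsets": {"motion": [[0, 0, 0, 0, 0, 0], [0, 0, 0, 0, 0, 0]]}
}}

```text
time: 17.87
tcp_pos: [0.6236, 0.0931, 0.2491]
ee_rot: [0.745, -0.667, 0.0, -0.0]
ft_force: [-0.9, -0.2, 4.8]
finger_gap: 0.0184
gripper_force: 68.2
```

```bash
python3 -c "
from h import *
s=read_state();print(s['tcp_pos'],s['ft_force'],s['wrist_torque'])"
```

```text
[0.62360821 0.09306073 0.24908134] [-0.90239837 -0.23674425  4.803814  ] [-0.00547833  0.3233096  -0.02730253]
```

Gripped and well centred. Closing may have pushed the mast down slightly, so I check the mark's height in the scene camera along the axis, before and after.

```bash
cat > prof.py <<'E'
from h import *
import pickle
np.set_printoptions(precision=0,suppress=True,linewidth=200)
S2=pickle.load(open("w6.pkl","rb"))[2]
def prof(c,z,xy=(.6236,.0931)):
    uv=np.array([proj(c,np.array([xy[0]-.0,xy[1],q])) for q in z],np.float32)
    g=cv2.GaussianBlur(cv2.cvtColor(c["img"],cv2.COLOR_RGB2GRAY).astype(np.float32),(0,0),.4)
    return np.mean([cv2.remap(g,uv[:,0][None]+o,uv[:,1][None],cv2.INTER_LINEAR)[0] for o in(-.7,0,.7)],axis=0)
E
python3 - <<'E'
from prof import *
n=cam("scene");pickle.dump(n,open("s3.pkl","wb"))
z=np.arange(.118,.232,.002)
for a in zip(z*1e3,prof(S2,z),prof(n,z)):print("%d %.0f %.0f"%a,end=" | ")
E
```

```text
118 86 86 | 120 86 86 | 122 86 86 | 124 86 87 | 126 86 87 | 128 86 87 | 130 86 87 | 132 86 86 | 134 86 86 | 136 85 86 | 138 86 86 | 140 86 85 | 142 85 84 | 144 83 83 | 146 79 80 | 148 69 71 | 150 59 61 | 152 66 67 | 154 75 74 | 156 81 72 | 158 84 62 | 160 86 52 | 162 86 46 | 164 86 40 | 166 87 40 | 168 88 40 | 170 88 40 | 172 87 38 | 174 87 37 | 176 87 36 | 178 87 35 | 180 86 36 | 182 86 37 | 184 86 38 | 186 86 39 | 188 87 35 | 190 88 30 | 192 89 24 | 194 89 18 | 196 90 14 | 198 89 11 | 200 89 8 | 202 87 13 | 204 85 17 | 206 85 19 | 208 85 22 | 210 86 27 | 212 88 33 | 214 92 30 | 216 96 20 | 218 104 15 | 220 118 18 | 222 131 18 | 224 143 17 | 226 152 15 | 228 152 14 | 230 152 12 | 232 151 12 |
```

The mark's dip is at 150 mm in both profiles, so the mast hasn't moved. I press 40 mm straight down.

In the tool's units: 0.04 m / 0.8 = 0.05, 0.037 m / 0.8 = 0.0463.

Emit:
{"api": "steer_hand", "payload": {
  "offsets": {"motion": [[0, 0, 0.0063, 0, 0, 0], [0, 0, 0.015, 0, 0, 0], [0, 0, 0.0238, 0, 0, 0], [0, 0, 0.0325, 0, 0, 0], [0, 0, 0.04, 0, 0, 0], [0, 0, 0.0463, 0, 0, 0], [0, 0, 0.05, 0, 0, 0], [0, 0, 0.05, 0, 0, 0], [0, 0, 0.05, 0, 0, 0], [0, 0, 0.05, 0, 0, 0], [0, 0, 0.05, 0, 0, 0]]}
}}

```text
time: 18.83
tcp_pos: [0.6236, 0.0931, 0.2092]
ee_rot: [0.745, -0.667, 0.0, -0.0]
ft_force: [-1.3, -0.3, 4.6]
finger_gap: 0.0182
gripper_force: 68.5
```

```bash
python3 - <<'E'
from prof import *
s=read_state();print(s["joints"][5]);np.set_printoptions(precision=4,suppress=True);print(s["tcp_pos"],s["ft_force"])
# spigot shift vs before in wrist camera can't be seen before grip; print scene profile of spigot
n=cam("scene");pickle.dump((n,cam("wrist")),open("s4.pkl","wb"))
E
```

```text
-1.5320611437711755
[0.6236 0.0931 0.2092] [-1.3331 -0.3147  4.5648]
```

In the tool's units: 0.8 rad / 6.2832 = 0.1273.

Emit:
{"api": "steer_hand", "payload": {
  "offsets": {"motion": [[0, 0, 0, 0, 0, 0.0127], [0, 0, 0, 0, 0, 0.0255], [0, 0, 0, 0, 0, 0.0382], [0, 0, 0, 0, 0, 0.0509], [0, 0, 0, 0, 0, 0.0637], [0, 0, 0, 0, 0, 0.0764], [0, 0, 0, 0, 0, 0.0891], [0, 0, 0, 0, 0, 0.1019], [0, 0, 0, 0, 0, 0.1146], [0, 0, 0, 0, 0, 0.1273], [0, 0, 0, 0, 0, 0.1273], [0, 0, 0, 0, 0, 0.1273]]}
}}

```text
time: 19.93
tcp_pos: [0.6228, 0.0934, 0.2091]
ee_rot: [-0.426, 0.905, 0.001, -0.001]
ft_force: [-6.9, 0.7, 6.9]
finger_gap: 0.0177
gripper_force: 69.4
```

```bash
python3 -c "
from h import *
s=read_state();print(s['joints'][5],s['tcp_pos'],s['ft_force'],s['wrist_torque'])"
```

```text
-0.7315862669915828 [0.62281378 0.09337779 0.20909047] [-6.87072503  0.66145002  6.90607029] [0.13773866 1.26350374 0.00836255]
```

In the tool's units: 0.3 rad / 6.2832 = 0.0477.

Emit:
{"api": "steer_hand", "payload": {
  "offsets": {"motion": [[0, 0, 0, 0, 0, 0.0095], [0, 0, 0, 0, 0, 0.0191], [0, 0, 0, 0, 0, 0.0286], [0, 0, 0, 0, 0, 0.0382], [0, 0, 0, 0, 0, 0.0477], [0, 0, 0, 0, 0, 0.0477], [0, 0, 0, 0, 0, 0.0477]]}
}}

```text
time: 20.52
tcp_pos: [0.6229, 0.0936, 0.2092]
ee_rot: [-0.286, 0.958, 0.001, -0.001]
ft_force: [-5.7, 2.8, 6.6]
finger_gap: 0.0182
gripper_force: 73.0
```

```bash
cat > st.py <<'E'
from h import *
import pickle
np.set_printoptions(precision=3,suppress=True)
s=read_state();print(s['joints'][5],s['tcp_pos'],s['ft_force'],s['wrist_torque'])
T=cam("top");S=cam("scene");S0,T0=pickle.load(open("c0.pkl","rb"))
# dark-pixel bearing of the wing in the top view: sample ring at 33..54 mm radius at wing height
for c,nm in((T,"top"),(S,"scene")):
    g=cv2.cvtColor(c["img"],cv2.COLOR_RGB2GRAY).astype(np.float32)
    v=[]
    for a in np.arange(-.2,1.21,.1):
        th=-np.pi/2-.19+a
        q=[proj(c,np.array([.6236+r*np.cos(th),.0931+r*np.sin(th),.15])) for r in(.040,.046,.052)]
        v.append(np.mean([cv2.getRectSubPix(g,(1,1),tuple(map(float,p)))[0,0] for p in q]))
    print(nm,np.array(v).round())
E
python3 st.py
```

```text
-0.432297283932582 [0.623 0.094 0.209] [-5.651  2.828  6.622] [0.46  1.153 0.5  ]
top [ 53.  34.  43.  71.  90.  92.  90.  85.  79.  64.  54.  70.  97. 118.
 139.]
scene [32. 12. 11.  6.  9. 10. 10.  7. 10.  7.  8. 21. 31. 15.  7.]
```

In the tool's units: 0.03 rad / 6.2832 = 0.0048.

Emit:
{"api": "steer_hand", "payload": {
  "offsets": {"motion": [[0, 0, 0, 0, 0, 0.0024], [0, 0, 0, 0, 0, 0.0048], [0, 0, 0, 0, 0, 0.0048], [0, 0, 0, 0, 0, 0.0048]]}
}}

```text
time: 20.95
tcp_pos: [0.623, 0.0936, 0.2092]
ee_rot: [-0.272, 0.962, 0.001, -0.0]
ft_force: [-4.8, 2.5, 5.7]
finger_gap: 0.0182
gripper_force: 74.6
```

```bash
sed -i 's/^for c,nm in.*/for c,nm in((T,"top"),(T0,"top0"),(S,"scene")):/' st.py; python3 st.py
```

```text
-0.40279872732676486 [0.623 0.094 0.209] [-4.764  2.462  5.663] [0.46  1.089 0.635]
top [ 53.  34.  42.  72.  90.  92.  90.  84.  76.  59.  52.  72.  96. 117.
 139.]
top0 [157. 161. 162. 163. 163. 164. 164. 159. 136.  91.  39.  25.  72. 121.
 142.]
scene [33. 13.  5. 10. 11.  6.  9.  5.  9.  9. 14. 23. 32. 12. 12.]
```

The lever is at its stop: extra turn raised the torque from 0.50 to 0.64 N m without moving the wing. Now a check that the mast did not slip, using the spigot's height in the wrist view.

```bash
python3 - <<'E'
from h import *
import pickle
def score(c,xy,z0,r):
    g=cv2.cvtColor(c["img"],cv2.COLOR_RGB2GRAY).astype(np.float32);a=np.linspace(0,2*np.pi,90)
    def m(r,x,y,z):
        uv=np.array([proj(c,np.array([x+r*np.cos(b),y+r*np.sin(b),z])) for b in a],np.float32)
        return cv2.remap(g,uv[:,0][None],uv[:,1][None],cv2.INTER_LINEAR)[0]
    best=[]
    for dz in np.arange(-.012,.0121,.002):
        best.append((max(abs((m(r+.0006,xy[0]+i,xy[1]+j,z0+dz)-m(r-.0006,xy[0]+i,xy[1]+j,z0+dz)).mean()) for i in(-.0015,0,.0015) for j in(-.0015,0,.0015)),dz))
    return [(round(float(b[0]),1),round(b[1]*1e3)) for b in best]
w4=pickle.load(open("s4.pkl","rb"))[1];w=cam("wrist");w6=pickle.load(open("w6.pkl","rb"))[0]
for n,c,off in(("free",w6,0),("pressed",w4,.04),("now",w,.04)): print(n,score(c,(.6233,.0929),.218-off,.006))
d=cv2.absdiff(w4["img"],w["img"])[185:260,235:280];print(d.mean())
# shift of spigot patch between pressed and now
t=cv2.cvtColor(w4["img"],7);q=cv2.cvtColor(w["img"],7)
x,y=map(int,proj(w4,np.array([.6233,.0929,.178])));print(x,y)
m=cv2.matchTemplate(q[y-25:y+25,x-20:x+20],t[y-15:y+15,x-10:x+10],cv2.TM_CCOEFF_NORMED);print(cv2.minMaxLoc(m))
s=read_state();print(s["gripper_force"],s["ft_force"],s["dq"].round(4))
E
```

```text
free [(13.3, -12), (12.3, -10), (14.8, -8), (15.2, -6), (18.3, -4), (23.0, -2), (26.4, 0), (20.4, 2), (30.4, 4), (14.7, 6), (10.2, 8), (7.9, 10), (5.8, 12)]
pressed [(22.8, -12), (24.6, -10), (24.4, -8), (18.9, -6), (22.0, -4), (41.4, -2), (46.0, 0), (45.6, 2), (30.5, 4), (29.2, 6), (26.1, 8), (20.0, 10), (27.2, 12)]
now [(24.8, -12), (18.6, -10), (20.7, -8), (13.7, -6), (14.6, -4), (17.8, -2), (21.1, 0), (24.3, 2), (20.8, 4), (11.9, 6), (9.5, 8), (8.5, 10), (6.7, 12)]
3.759604938271605
256 296
(-0.17301973700523376, 0.8347207903862, (3, 14), (15, 8))
74.56184809561819 [-4.71059399  1.94216504  6.26085535] [ 0.0018 -0.0001 -0.0004  0.0002  0.0001 -0.0009]
```

```bash
python3 - <<'E'
from h import *
import pickle
w4=pickle.load(open("s4.pkl","rb"))[1];w=cam("wrist")
a=np.linspace(0,2*np.pi,60);C=np.c_[np.cos(a),np.sin(a)]
for n,c in(("pressed",w4),("now",w)):
    g=cv2.cvtColor(c["img"],cv2.COLOR_RGB2GRAY).astype(np.float32)
    def m(r,x,y,z):
        uv=np.array([proj(c,np.array([x+r*k[0],y+r*k[1],z])) for k in C],np.float32)
        return cv2.remap(g,uv[:,0][None],uv[:,1][None],cv2.INTER_LINEAR)[0]
    b=[]
    for z in np.arange(.170,.1861,.002):
        b.append(max((round(float(abs((m(.0068,x,y,z)-m(.0052,x,y,z)).mean())),1),round(z,3),round(x,4),round(y,4)) for x in .6233+np.arange(-.003,.0031,.001) for y in .0929+np.arange(-.003,.0031,.001)))
    print(n,*sorted(b)[-4:],sep="\n")
E
```

```text
pressed
(53.6, np.float64(0.178), np.float64(0.6233), np.float64(0.0929))
(53.6, np.float64(0.186), np.float64(0.6253), np.float64(0.0899))
(53.7, np.float64(0.184), np.float64(0.6253), np.float64(0.0919))
(62.1, np.float64(0.18), np.float64(0.6233), np.float64(0.0909))
now
(41.3, np.float64(0.178), np.float64(0.6233), np.float64(0.0959))
(44.3, np.float64(0.184), np.float64(0.6203), np.float64(0.0939))
(54.2, np.float64(0.182), np.float64(0.6213), np.float64(0.0949))
(57.8, np.float64(0.18), np.float64(0.6223), np.float64(0.0959))
```

The spigot reads 0.180 m both before and after the sweep (about 0.178 expected), so the mast has not slipped. I'm handing the job in.

```bash
python3 -c "
from station import env, read_camera, job_done, read_state
print(job_done())"
```

```text
the job is handed in; nothing more can be done
None
```

I handed the job in at about 21 s, with both plugs seated, the mast still gripped at its mark and the lever against its closed stop; the hand-in returned no verdict.

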